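# Plug a relay into the bench tester, lock it down and hold the test plunger

### The arm

A 6-joint arm with a two-finger parallel gripper is mounted at the origin on a cart in front of the work surface, level with it; the furniture and walls round the work are solid. World frame = base frame: x ahead of the robot, y to its left, z up, the work surface at z = 0. Lengths are in m, angles in rad, forces in N, time in s.
With the tool pointing down it reaches from about 0.425 to 0.95 m from the base axis. Payload 3.5 kg.
Tool frame: the origin (TCP) lies midway between the tips of the shut fingers; the grasp point (between the pads) lies ctrl.grasp_offset behind it (ctrl.grasp_offset is the distance from the TCP to the grasp point, in m); x points along the fingers, y is the direction in which the jaws open and shut, and the axes are right-handed (so a half turn about x gives the same grasp; the last joint's range is limited). The gripper opens to 85 mm and grips with 20 to 120 N. Pads are 22 mm wide; open, the fingers measure 114 mm over their backs; the gripper's body (76 mm by 85 mm) begins 54 mm behind the grasp point. The pads swing forward as they close: fully open they stand 13 mm farther back than shut.
Start: joints at [-1.419, 0.286, 1.577, -0, 1.279, -0.15], TCP at [0.201, -0.644, 0.231] pointing down, gripper open.
Joint ranges: [-2.77, 2.77], [-0.9, 2.22], [0.21, 2.48], [-1.53, 4.67], [0.24, 2.81], [-2.84, 2.84]. Speed limits (rad/s): [2.79, 2.79, 3.14, 3.14, 3.14, 3.14].

### API

Orientations are given as a unit quaternion [x, y, z, w].
In Python, from plant import readout, read_camera, sign_off, ctrl gives the robot as it stands.
- The arm moves only by the tool drive_tool, never from a script. Its argument "steps" is a list of rows, each a list of 5 numbers: the shift along the tool's x, y, z in cm, then the turn about the tool's x in degrees, then the opening, from 0 (shut) to 1 (fully open). A call has 1 to 10 rows; each row shifts and turns the commanded pose from where the row before left it, along the tool's axes as they then stand; what a row does not reach is not made up. A row lasts 1/10 s, in which the tool goes at most 50 mm and 8.59 degrees, less where a joint would pass 70% of its speed; a pose out of reach is approached as far as the arm can. A call is refused whole if a number of a shift passes 5 or a number of a turn 8.59, either way. A call with a gripper value outside its range is refused whole. The fingers move at their own pace and stop on an object; "force" is the grip in N (left out, the last holds). Time passes only in rows, so rows that do not move let the fingers close. It gives the time, the measured TCP pose, the force and the opening at its end, in the units of the state.
- readout.get_state(): the state, without advancing time (a new reading comes with each control period).
- read_camera(name): name is "scene" or "top"; returns a dict with "frame" (480x640x3 uint8, red, green, blue), "vertical_fov" (degrees; the focal length in pixels is half the picture's height over the tangent of half this angle, whatever the lens; pixels are square), "cx", "cy" (the principal point, pixels), "eye" and "orientation" of the camera in the world. Camera axes: x right, y up, looking along -z (the intrinsics and any distortion apply to the point x, -y, -z); pixel columns grow to the right and rows downward; lengths in m; the calibration is good to about 2 mm. A picture is of the moment at which its call begins. There is no depth.
- sign_off(): hands the job in, once; it reports no verdict.
The state is a dict: "time": time; "qpos": joint angles; "dq": joint speeds; "joint_efforts": joint torques, N m; "eef_pos": TCP position; "tcp_rot": TCP orientation; "contact_force": force on the tool from outside, world axes, zero at the start; "wrist_torque": the same for the moment, N m; "opening": opening from 0.0 (shut) to 1.0 (fully open).
Only numpy, scipy, OpenCV 4.12 (cv2) and the standard library are available. Lean on these libraries where they do the work, as an engineer would, in place of code of your own. Each camera call takes 0.05 s, during which the arm holds its last target. There are 200 camera calls.

### The job

Test the blue-covered relay: plug it blades down into the tester's socket until it is fully home, then swing the red-handled hold-down lever shut over it. Then press the tester's sprung plunger down with the fingers to its middle position, with the green band of its stem at the collar's rim (never pushed right down, which trips the tester), and finish while still holding it there. Leave the white relay, the parts case, the bolt and the marker where they are.

Things in the scene. Friction and masses are not known exactly. Their poses are not given: they have to be found in the camera images.
- spare_relay: The relay to test: blue cover, standing on its blades on the worktop. Body 38 mm along its x, 28 mm along its y, 50 mm tall, on four 8 mm blades: 58 mm in all, about 80 g. Origin between the blade tips, at their lower ends; z up. Its x points away from the robot within 0.5 rad; paper label on the -x face. Grip it across its 28 mm by the upper 30 mm of the cover.
- old_relay: The old relay, white cover, same size and frame as the blue one; stands 8 to 17 cm to the left or right of it. Leave it alone.
- tester: The relay tester: a grey case 170 mm deep (x), 200 mm wide (y), panel 50 mm above the worktop; it does not move. Origin under its middle, x away from the robot (within 0.25 rad), y left, z up. Socket and lever stand on the panel's left half, the plunger on the right half, a flat meter behind it.
- socket_mouth (a point): Centre of the socket's mouth, 78 mm above the worktop, axes as the tester's. Black block 62 x 54 mm; pocket 39.8 mm along x by 29.8 mm along y (1.8 mm over the relay's size) with a 2.5 mm chamfer, 14 mm deep to a ledge where the relay's body rests; its blades go into a well in the ledge. The relay goes in with its x along the tester's x; seated, its top is 36 mm above the mouth.
- socket_seat (a point): The point where the relay's origin lies when it is fully home: 22 mm straight below socket_mouth, 56 mm above the worktop. Axes as the tester's.
- lever_hinge (a point): Axis of the hold-down lever, 48 mm behind the socket's centre (tester +x) and 121.5 mm above the worktop; the axis runs along the tester's y.
- lever_bar (a point): Centre of the lever's red cross bar, 13 mm thick and 36 mm long along the tester's y, 83 mm from lever_hinge: the place to push. The arm between is two steel bars, 18 mm wide together.
- clamp_lever (a joint): Angle of the hold-down lever in rad: 0 shut (stop; arm level over the relay towards the robot, its pad 1 mm above a seated relay), 1.57 upright, 1.85 to 2.15 at the start (open, leaning back away from the robot). Stiff hinge: it stays where it is left and takes about 1 N at the bar. It cannot shut over a relay that is not home.
- plunger_top (a point): Centre of the top of the plunger's black mushroom head (41 mm wide), 92 mm above the worktop when released, moves down with it.
- test_plunger (a joint): How far the plunger is pressed straight down, in m: 0 released, 0.016 right down. Its spring pushes back 2 N at 0, 5 N at 6 mm, 6 N at 8 mm, 7 N at 10 mm, 10 N at 16 mm. The stem shows a white, a green and an orange band which sink in turn into the collar: green is at the rim from 5 to 11 mm (middle position, tester on); beyond 13 mm the tester trips.
- parts_case: Clear hinged case of brad nails, 94 x 56 x 27 mm, lying behind the tester. Leave it alone.
- hex_bolt: Steel bolt with nut, 74 mm long, lying near the front edge of the worktop. Leave it alone.
- marker: Blue felt marker, 106 mm long, lying near the front edge of the worktop. Leave it alone.
Mind the look-alikes: they are no part of the job. Of the things shaped like the spare_relay, the blue one is meant.

How it is judged:
By the outcome, as a careful person would: the job done as asked, in the order asked, and still so for the second after the job is handed in, while the arm keeps its last pose, push and grip.
It also fails if it takes over 64 s, if anything falls off the work surface, if the arm or the gripper's body presses on something with over 40 N, if the wrist force passes 120 N, or if a joint passes its speed limit or range.

## Working session

There is one attempt and no reset: what is moved stays moved. The work goes in short steps, Python scripts to look and compute and a tool call to move; the robot and the scene stay as the last step left them, time stands still between calls to the robot, and variables do not carry over. Pictures are saved under pics/ and viewed, about 8 in all and at most 12, crops included, and the job is handed in when it is done.

Besides the shell and the picture viewer there is one more tool, called as a command line: name --pt "numbers of a row" for each row, then --argument value for the rest. drive_tool: Moves the arm, as the interface text tells. Its arguments: {"type":"object","properties":{"steps":{"type":"array","items":{"type":"array","items":{"type":"number"}}},"force":{"type":"number"}},"required":["steps"]}

```bash
mkdir -p pics; ls
python3 - <<'E'
from plant import readout, read_camera, ctrl
import cv2
print(ctrl.grasp_offset, [a for a in dir(ctrl) if a[0]!='_'])
print(readout.get_state())
for n in("scene","top"):
    c=read_camera(n); f=c.pop("frame"); print({k:v for k,v in c.items()}); cv2.imwrite(f"pics/{n}0.png",f[:,:,::-1])
E
```

```text
pics
0.0187 ['Unreachable', 'grasp_offset']
{'time': 0.0, 'qpos': array([-1.41902776e+00,  2.87185438e-01,  1.57820697e+00, -1.46760663e-05,
        1.27858045e+00, -1.49980627e-01]), 'dq': array([ 0.0008773 ,  0.00012758,  0.00099965,  0.00074536, -0.00149719,
        0.00136363]), 'joint_efforts': array([-3.83937195e-04, -4.05982590e+01, -2.92626143e+01, -1.67430180e-04,
        5.88153605e-03,  7.47576252e-06]), 'eef_pos': array([ 0.20053937, -0.64382504,  0.22991776]), 'tcp_rot': array([-0.69906761, -0.1071231 ,  0.69907905, -0.10544005]), 'contact_force': array([-0.71701158, -0.12848816,  0.43692443]), 'wrist_torque': array([ 0.02990967,  0.02299754, -0.03468586]), 'opening': 0.9996464342984068}
{'vertical_fov': 54.71533428511879, 'cx': 315.3991188696085, 'cy': 236.76123958311499, 'eye': array([0.17013468, 0.2292072 , 0.77037847]), 'orientation': array([-0.12481519,  0.30968256,  0.86582434, -0.37264741])}
{'vertical_fov': 56.21811501368346, 'cx': 322.167947405295, 'cy': 230.69281467853926, 'eye': array([ 0.42489952, -0.14478783,  0.92983623]), 'orientation': array([ 0.05649989, -0.05665135, -0.70137432,  0.7082884 ])}
```

View pics/scene0.png

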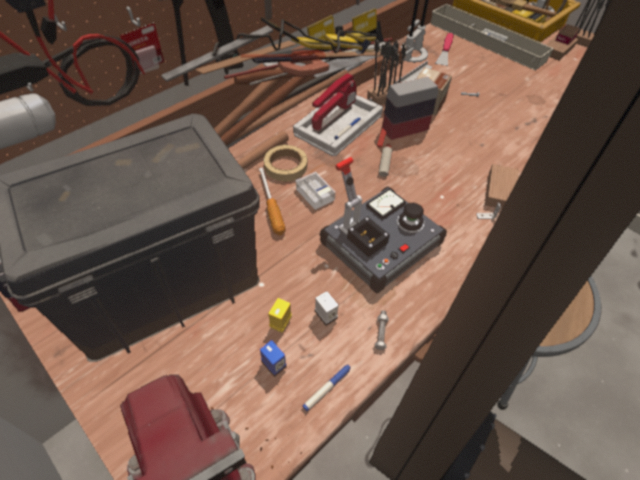

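View pics/top0.png

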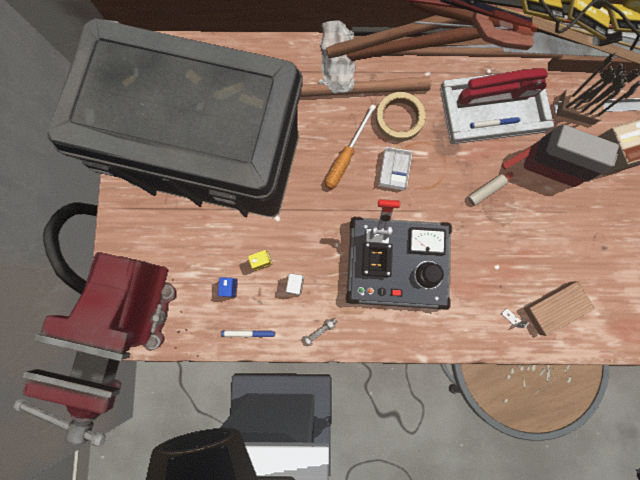

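```bash
cat > h.py <<'E'
import numpy as np, cv2
from scipy.spatial.transform import Rotation as R
from plant import readout, read_camera
def cam(n):
    c=read_camera(n); c['f']=240/np.tan(np.radians(c['vertical_fov'])/2); c['R']=R.from_quat(c['orientation']).as_matrix(); return c
def ray(c,u,v):
    d=c['R']@np.array([(u-c['cx'])/c['f'],-(v-c['cy'])/c['f'],-1]); return c['eye'],d
def at(c,u,v,z):
    e,d=ray(c,u,v); return e+d*(z-e[2])/d[2]
def proj(c,p):
    q=c['R'].T@(np.asarray(p)-c['eye']); return np.array([c['cx']-c['f']*q[0]/q[2], c['cy']+c['f']*q[1]/q[2]])
def tri(c1,uv1,c2,uv2):
    e1,d1=ray(c1,*uv1); e2,d2=ray(c2,*uv2)
    s=np.linalg.lstsq(np.c_[d1,-d2],e2-e1,rcond=None)[0]
    a,b=e1+s[0]*d1,e2+s[1]*d2; return (a+b)/2, np.linalg.norm(a-b)
def crop(c,u0,v0,u1,v1,k,name):
    cv2.imwrite(name,cv2.resize(c['frame'][v0:v1,u0:u1,::-1],None,fx=k,fy=k,interpolation=cv2.INTER_CUBIC))
E
python3 - <<'E'
from h import *
c=cam('top'); s=cam('scene')
print('relay',at(c,228,288,.05),'white',at(c,294,284,.05),'sock',at(c,376,260,.078),'plg',at(c,431,274,.092))
for cor in [(350,218),(450,222),(450,308),(349,304)]: print(at(c,*cor,.05))
a=cv2.resize(c['frame'][190:320,205:465,::-1],None,fx=3,fy=3,interpolation=cv2.INTER_CUBIC)
cv2.imwrite('pics/topc.png',a)
crop(s,250,150,450,380,2.6,'pics/scenec.png')
E
```

```text
relay [0.45245447 0.0375943  0.05      ] white [ 0.46143169 -0.09048651  0.05      ] sock [ 0.50712381 -0.24715784  0.078     ] plg [ 0.48066609 -0.34755909  0.092     ]
[ 0.59322871 -0.19949302  0.05      ]
[ 0.58710096 -0.39853337  0.05      ]
[ 0.4183312  -0.39251717  0.05      ]
[ 0.42405588 -0.19753467  0.05      ]
```

View pics/topc.png

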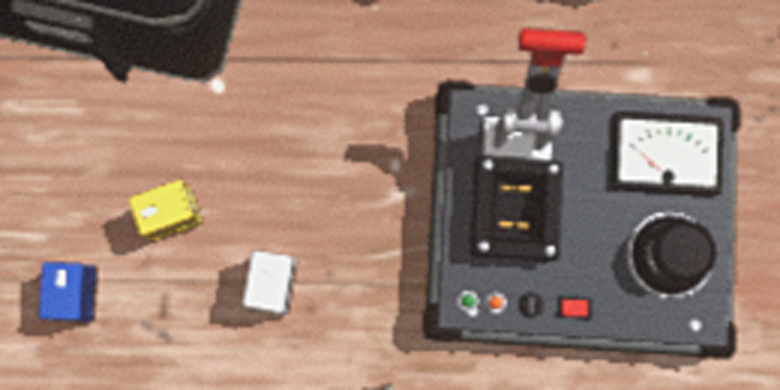

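View pics/scenec.png

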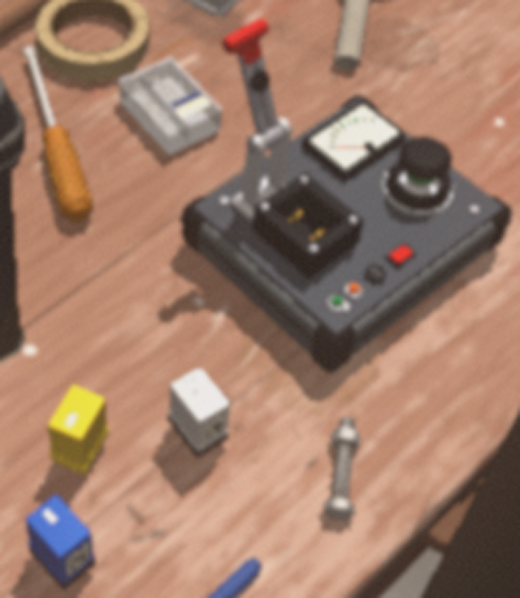

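Run:
```python
from h import *
c=cam('top'); s=cam('scene')
def p(c,u,v,w,h,k): return cv2.resize(c['frame'][v:v+h,u:u+w,::-1],None,fx=k,fy=k,interpolation=cv2.INTER_CUBIC)
a=np.hstack([p(c,210,270,40,30,10),p(s,253,335,40,30,10)])
b=np.hstack([p(c,350,235,50,37,8)[:290],p(s,335,210,50,37,8)[:290]])
cv2.imwrite('pics/panels.png',np.vstack([a,b]))
```

```text
(no output)
```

View pics/panels.png

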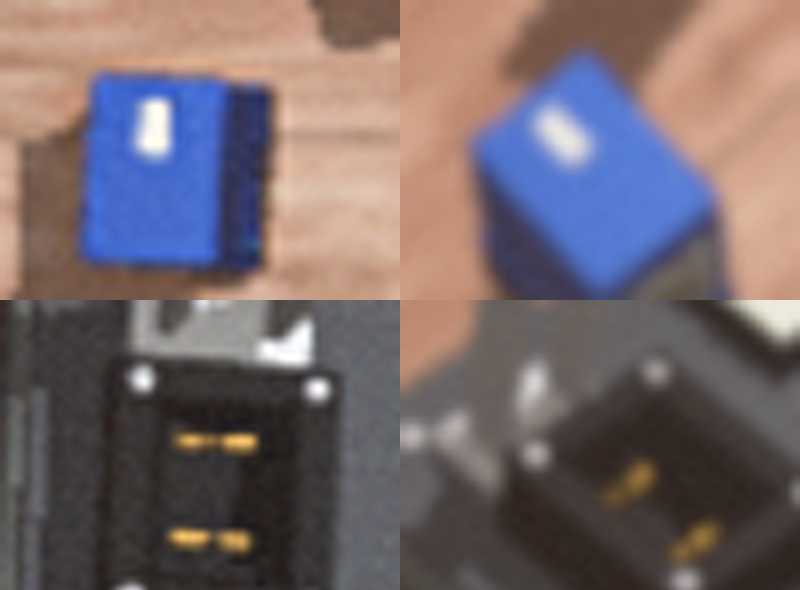

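```bash
cat > m.py <<'E'
from h import *
c=cam('top'); s=cam('scene')
def P(l,k,u,v): return [((a+.5)/k-.5+u,(b+.5)/k-.5+v) for a,b in l]
def rep(n,c,l,z):
    q=np.array([at(c,*p,z) for p in l])[:,:2]; e=q-np.roll(q,-1,0)
    print(n,'cen',q.mean(0).round(4),'sides',np.linalg.norm(e,axis=1).round(4),'ang',np.degrees(np.arctan2(e[:,1],e[:,0])).round(1)); return q.mean(0)
rep('relay top',c,P([(93,73),(228,80),(218,268),(83,263)],10,210,270),.058)
rep('relay scn',s,P([(185,50),(313,195),(205,292),(70,145)],10,253,335),.058)
rep('sock top',c,P([(487,164),(553,169),(551,251),(483,246)],3,205,190),.079)
rep('sock scn',s,P([(136,154),(256,71),(400,190),(285,280)],8,335,210),.079)
rep('white top',c,P([(253,252),(294,254),(284,315),(244,308)],3,205,190),.058)
T=lambda a,b:tri(c,P([a],3,205,190)[0],s,P([b],2.6,250,150)[0])
print('bar',T((552,41),(246,37)),'plg',T((682,250),(424,155)))
print('tester',[at(c,*p,.05)[:2].round(3) for p in P([(440,85),(738,99),(732,352),(428,335)],3,205,190)])
E
python3 m.py
```

```text
relay top cen [0.4548 0.0416] sides [0.0262 0.036  0.026  0.0364] ang [ 87.6  -0.7 -91.5 179.6]
relay scn cen [0.4533 0.043 ] sides [0.0342 0.0237 0.0347 0.0249] ang [ -2.6 -88.5 179.3  90.2]
sock top cen [ 0.5094 -0.2499] sides [0.0421 0.0521 0.0429 0.0522] ang [ 86.2  -2.2 -93.6 176.9]
sock scn cen [ 0.508  -0.2498] sides [0.0414 0.0497 0.041  0.0511] ang [ 87.5  -3.3 -90.7 177.2]
white top cen [ 0.4616 -0.0915] sides [0.0265 0.0394 0.0261 0.0362] ang [ 87.8  -8.4 -99.3 172.1]
bar (array([ 0.59015773, -0.2558895 ,  0.19483531]), np.float64(0.0023808981445622313)) plg (array([ 0.48209821, -0.35122254,  0.08698336]), np.float64(0.0018861537505064736))
tester [array([ 0.593, -0.202]), array([ 0.586, -0.4  ]), array([ 0.42, -0.39]), array([ 0.429, -0.194])]
```

```bash
cat > go.py <<'E'
import sys
from h import *
# go.py x y z yaw_deg : shift in present tool axes (cm), turn about tool x (deg); jaw axis along world y turned by yaw
def go(x,y,z,yaw):
    st=readout.get_state(); M=R.from_quat(st['tcp_rot']).as_matrix()
    d=M.T@(np.array([x,y,z])-st['eef_pos'])*100
    y_=np.radians(yaw); w=np.array([-np.sin(y_),np.cos(y_),0])
    a=M.T@w; t=np.degrees(np.arctan2(a[2],a[1])); t=(t+90)%180-90
    print('t',round(st['time'],2),'pos',st['eef_pos'].round(4),'F',st['contact_force'].round(1),'open',round(st['opening'],3))
    print('shift cm',d.round(2),'turn',round(t,2)); return M
M=go(*map(float,sys.argv[1:])); print(M.round(3).tolist())
E
python3 go.py .454 .042 .23 -1
python3 - <<'E'
from h import *
c=cam('top')
for p in [(133,212),(140,237),(198,215)]: print(at(c,205+p[0]/3,190+p[1]/3,.058))
E
```

```text
t 0.4 pos [ 0.2006 -0.6444  0.2311] F [ 0.4 -0.8 -0.7] open 1.003
shift cm [  0.14 -58.01 -44.59] turn 18.29
[[-0.0, 0.297, -0.955], [0.0, -0.955, -0.297], [-1.0, -0.0, -0.0]]
[ 0.50533505 -0.00325553  0.058     ]
[ 0.48919479 -0.00835388  0.058     ]
[ 0.50380135 -0.04542921  0.058     ]
```

drive_tool --pt "0 -2.8 -3.9 0 0.6" --pt "0 -2.8 -3.9 0 0.6" --pt "0 -2.8 -3.9 0 0.6" --pt "0 -2.8 -3.9 0 0.6" --pt "0 -2.8 -3.9 0 0.6" --pt "0 -2.8 -3.9 0 0.6" --pt "0 -2.8 -3.9 0 0.6" --pt "0 -4.3 -1.9 0 0.6" --pt "0 -4.3 -1.9 0 0.6" --pt "0 -4.3 -1.9 0 0.6" --force 40

```text
time: 1.45
eef_pos: [0.4193, -0.2342, 0.2315]
tcp_rot: [0.699, 0.106, -0.699, 0.106]
contact_force: [0.8, 1.0, -0.6]
opening: 0.597
```

drive_tool --pt "0 -4.3 -1.9 0 0.6" --pt "0 -4.3 -1.9 0 0.6" --pt "0 -4.3 -1.9 0 0.6" --pt "0 -4.3 -1.9 0 0.6" --pt "0 -4.3 -1.9 0 0.6" --pt "0 0 0 6.1 0.6" --pt "0 0 0 6.1 0.6" --pt "0 0 0 6.1 0.6" --pt "0 0 0 0 0.6" --pt "0 0 0 0 0.6"

```text
time: 2.45
eef_pos: [0.4459, -0.0025, 0.2315]
tcp_rot: [0.707, -0.005, -0.707, -0.005]
contact_force: [0.1, 0.6, -0.4]
opening: 0.602
```

```bash
python3 go.py .454 .042 .11 -1
```

```text
t 2.45 pos [ 0.4459 -0.0025  0.2315] F [ 0.1  0.6 -0.4] open 0.602
shift cm [12.15 -4.47 -0.73] turn 0.12
[[0.0, -0.015, -1.0], [-0.0, -1.0, 0.015], [-1.0, 0.0, -0.0]]
```

drive_tool --pt "0 -2.2 -0.4 0 0.6" --pt "0 -2.3 -0.3 0 0.6" --pt "4 0 0 0 0.6" --pt "4 0 0 0 0.6" --pt "4.1 0 0 0 0.6" --pt "0 0 0 0 0.6" --pt "0 0 0 0 0.6"

```text
time: 3.15
eef_pos: [0.4537, 0.0422, 0.1106]
tcp_rot: [-0.707, 0.006, 0.707, 0.006]
contact_force: [1.1, -0.3, 1.1]
opening: 0.601
```

```bash
python3 go.py .454 .042 .027 -1
python3 - <<'E'
from h import *
c=cam('top'); s=cam('scene')
def p(c,u,v,w,h,k): return cv2.resize(c['frame'][v:v+h,u:u+w,::-1],None,fx=k,fy=k,interpolation=cv2.INTER_CUBIC)
cv2.imwrite('pics/p2.png',np.hstack([p(c,190,250,80,80,5),p(s,230,310,80,80,5)]))
E
```

```text
t 3.15 pos [0.4537 0.0422 0.1106] F [ 1.1 -0.3  1.1] open 0.601
shift cm [ 8.36  0.02 -0.04] turn 0.02
[[-0.001, -0.017, -1.0], [0.0, -1.0, 0.017], [-1.0, -0.0, 0.001]]
```

View pics/p2.png

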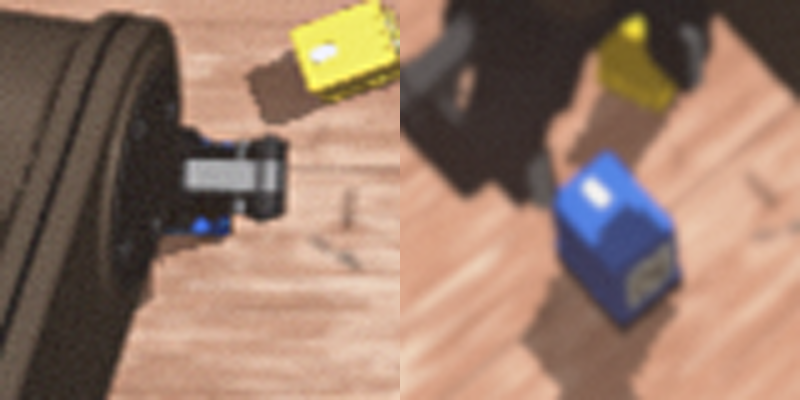

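drive_tool --pt "3 0 0 0 0.6" --pt "3 0 0 0 0.6" --pt "2.4 0 0 0 0.6" --pt "0 0 0 0 0.6" --pt "0 0 0 0 0" --pt "0 0 0 0 0" --pt "0 0 0 0 0" --pt "0 0 0 0 0" --pt "0 0 0 0 0" --pt "0 0 0 0 0" --force 40

```text
time: 4.25
eef_pos: [0.4561, 0.042, 0.0289]
tcp_rot: [0.709, -0.006, -0.705, -0.006]
contact_force: [-0.9, -0.9, 7.5]
opening: 0.301
```

drive_tool --pt "-4 0 0 0 0" --pt "-4 0 0 0 0" --pt "-4 0 0 0 0" --pt "-4 0 0 0 0" --pt "-3 0 0 0 0" --pt "0 0 0 0 0" --pt "0 0 0 0 0"

```text
time: 4.95
eef_pos: [0.4539, 0.0424, 0.2172]
tcp_rot: [0.708, -0.006, -0.706, -0.006]
contact_force: [0.5, 0.3, -1.2]
opening: 0.302
```

```bash
python3 go.py .5087 -.250 .216 -3
```

```text
t 4.95 pos [0.4539 0.0424 0.2172] F [ 0.5  0.3 -1.2] open 0.302
shift cm [ 0.13 29.14 -5.99] turn 2.0
[[0.002, -0.017, -1.0], [-0.0, -1.0, 0.017], [-1.0, 0.0, -0.002]]
```

drive_tool --pt "0 4.2 -0.9 0 0" --pt "0 4.2 -0.9 0 0" --pt "0 4.2 -0.9 0 0" --pt "0 4.2 -0.9 0 0" --pt "0 4.2 -0.9 0 0" --pt "0 4.2 -0.9 0 0" --pt "0 3.9 -0.6 0 0" --pt "0 0 0 2 0" --pt "4 0 0 0 0" --pt "4 0 0 0 0"

```text
time: 5.95
eef_pos: [0.5082, -0.2501, 0.1344]
tcp_rot: [-0.707, 0.019, 0.707, 0.019]
contact_force: [-0.6, -0.1, -1.2]
opening: 0.306
```

drive_tool --pt "1 0 0 0 0" --pt "0 0 0 0 0" --pt "0 0 0 0 0"

```text
time: 6.25
eef_pos: [0.5091, -0.2499, 0.1272]
tcp_rot: [0.707, -0.019, -0.707, -0.018]
contact_force: [0.4, -0.7, -0.2]
opening: 0.306
```

```bash
python3 go.py .5087 -.250 .11 -3
python3 - <<'E'
from h import *
c=cam('top'); s=cam('scene')
def p(c,u,v,w,h,k): return cv2.resize(c['frame'][v:v+h,u:u+w,::-1],None,fx=k,fy=k,interpolation=cv2.INTER_CUBIC)
cv2.imwrite('pics/p3.png',np.hstack([p(c,345,215,65,90,6),p(s,325,185,65,90,6)]))
E
```

```text
t 6.25 pos [ 0.5091 -0.2499  0.1272] F [ 0.4 -0.7 -0.2] open 0.306
shift cm [1.72 0.01 0.04] turn 0.0
[[0.001, -0.052, -0.999], [-0.001, -0.999, 0.052], [-1.0, 0.001, -0.001]]
```

View pics/p3.png

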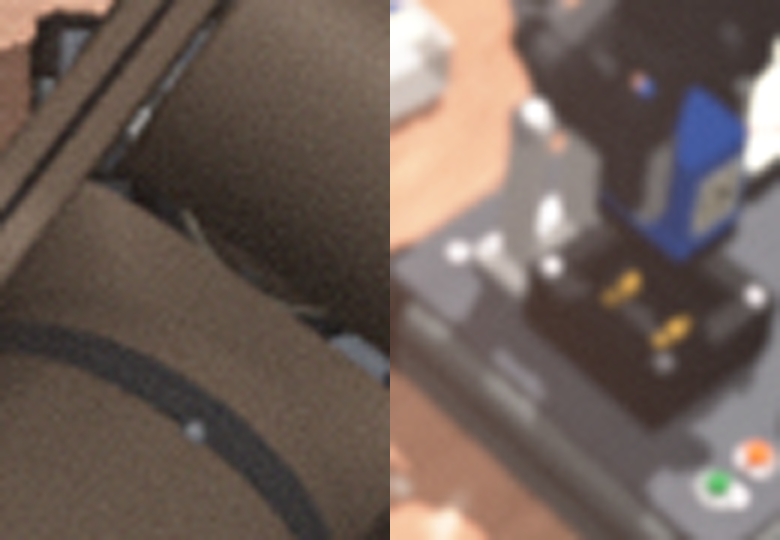

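Run:
```python
from h import *
s=cam('scene')
Rz=R.from_euler('z',-3,degrees=True).as_matrix()[:2,:2]
o=np.array([.5091,-.2499])
for n,(u,v),z in [('FL bot',(681,258),.108),('FR bot',(738,232),.108),('BL bot',(607,194),.108),('FL top',(678,147),.158),('FR top',(743,127),.158)]:
    p=at(s,(u-390+.5)/6-.5+325,(v+.5)/6-.5+185,z)[:2]; print(n,(Rz.T@(p-o)*1000).round(1))
```

```text
FL bot [-16.1   6.2]
FR bot [-20.1 -15.2]
BL bot [17.9  5.3]
FL top [-11.1  10.4]
FR top [-17.9 -10.4]
```

Run:
```python
from h import *
s=cam('scene')
Rz=R.from_euler('z',-3,degrees=True).as_matrix()
o=np.array([.5091,-.2499,.1272-.0275])
img=s['frame'][185:275,325:390,::-1]; img=cv2.resize(img,None,fx=8,fy=8,interpolation=cv2.INTER_CUBIC)
plain=img.copy()
def q(x,y,z,o=o): 
    p=proj(s,o+Rz@np.array([x,y,z])/1000); return ((p-[325,185]+.5)*8-.5).round().astype(int)
def box(z0,z1,a,b,col,o=o):
    for x,y in [(-a,b),(-a,-b),(a,b),(a,-b)]: cv2.line(img,q(x,y,z0,o),q(x,y,z1,o),col,1)
    for z in(z0,z1): cv2.polylines(img,[np.array([q(x,y,z,o) for x,y in [(-a,b),(-a,-b),(a,-b),(a,b)]])],True,col,1)
box(8,58,19,14,(0,255,255)); so=np.array([.5087,-.25,.078]); box(-14,0,19.9,14.9,(0,255,0),so); box(-28,0,31,27,(255,0,255),so)
im=np.hstack([img,plain])[:, :]
cv2.imwrite('pics/p4.png',cv2.resize(im,(800,int(im.shape[0]*800/im.shape[1])),interpolation=cv2.INTER_AREA))
```

```text
(no output)
```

View pics/p4.png

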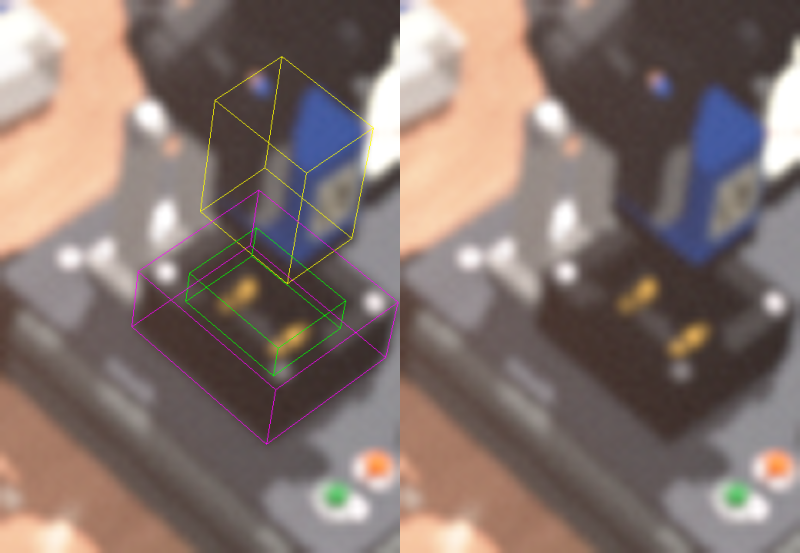

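Run:
```python
from h import *
fs=np.mean([cam('scene')['frame'].astype(float) for _ in range(6)],0)
a=cv2.resize(fs[195:235,355:393,::-1].astype(np.float32),None,fx=15,fy=15,interpolation=cv2.INTER_CUBIC)
a=np.clip(a*1.5+10,0,255)
for i in range(0,38,5): cv2.putText(a,str(355+i),(i*15,10),0,.35,(255,255,255),1); cv2.line(a,(i*15+7,12),(i*15+7,18),(255,255,255),1)
for i in range(0,40,5): cv2.putText(a,str(195+i),(0,i*15+11),0,.35,(255,255,255),1)
cv2.imwrite('pics/p5.png',a)
```

```text
[ WARN:0@10.497] global loadsave.cpp:1063 imwrite_ Unsupported depth image for selected encoder is fallbacked to CV_8U.
```

View pics/p5.png

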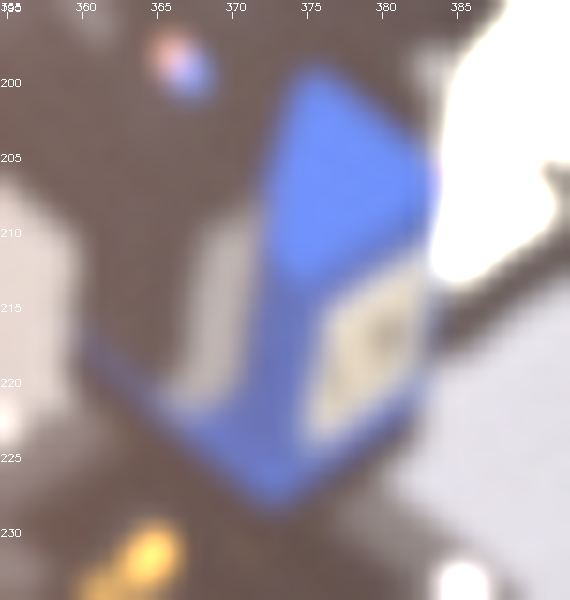

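drive_tool --pt "1 0 0 0 0" --pt "1 0 0 0 0" --pt "0.3 0 0 0 0" --pt "0.2 0 0 0 0" --pt "0.2 0 0 0 0" --pt "0 0 0 0 0" --pt "0 0 0 0 0"

```text
time: 7.45
eef_pos: [0.5088, -0.2498, 0.0996]
tcp_rot: [0.707, -0.019, -0.707, -0.018]
contact_force: [0.0, 0.1, -0.6]
opening: 0.304
```

drive_tool --pt "0.2 0 0 0 0" --pt "0.2 0 0 0 0" --pt "0 0 0 0 0" --pt "0 0 0 0 0"

```text
time: 7.85
eef_pos: [0.5095, -0.2501, 0.0959]
tcp_rot: [0.708, -0.019, -0.706, -0.018]
contact_force: [2.0, -0.2, 0.7]
opening: 0.303
```

drive_tool --pt "0.2 0 0 0 0" --pt "0.2 0 0 0 0" --pt "0 0 0 0 0" --pt "0 0 0 0 0"

```text
time: 8.25
eef_pos: [0.5095, -0.25, 0.0915]
tcp_rot: [0.708, -0.019, -0.706, -0.018]
contact_force: [4.4, -1.3, -0.3]
opening: 0.301
```

drive_tool --pt "0.1 0 -0.1 0 0" --pt "0.2 0 0 0 0" --pt "0.2 0 0 0 0" --pt "0 0 0 0 0"

```text
time: 8.65
eef_pos: [0.5096, -0.2497, 0.0859]
tcp_rot: [0.707, -0.019, -0.707, -0.019]
contact_force: [5.2, -0.6, -0.4]
opening: 0.307
```

drive_tool --pt "0.2 0 0 0 0" --pt "0.1 0 0 0 0" --pt "0 0 0 0 0" --pt "0 0 0 0 0"

```text
time: 9.05
eef_pos: [0.5097, -0.2498, 0.085]
tcp_rot: [-0.707, 0.018, 0.707, 0.019]
contact_force: [-0.1, 2.4, 8.8]
opening: 0.303
```

drive_tool --pt "0.2 0 0 0 0" --pt "0.1 0 0 0 0" --pt "0 0 0 0 0" --pt "0 0 0 0 0"

```text
time: 9.45
eef_pos: [0.5098, -0.2498, 0.0849]
tcp_rot: [-0.706, 0.018, 0.708, 0.019]
contact_force: [-6.4, 5.9, 22.3]
opening: 0.304
```

drive_tool --pt "0 0 0 0 0.6" --pt "0 0 0 0 0.6" --pt "0 0 0 0 0.6" --pt "-1 0 0 0 0.6" --pt "-2 0 0 0 0.6" --pt "-4 0 0 0 0.6" --pt "-4 0 0 0 0.4" --pt "-4 0 0 0 0" --pt "-1.8 0 0 0 0" --pt "0 0 0 0 0"

```text
time: 10.45
eef_pos: [0.511, -0.2509, 0.2529]
tcp_rot: [0.709, -0.02, -0.705, -0.017]
contact_force: [0.5, -0.6, -0.1]
opening: -0.001
```

drive_tool --pt "0 0 -4 0 0" --pt "0 0 -4 0 0" --pt "0 0 -3.8 0 0" --pt "0 0 0 0 0" --pt "0 0 0 0 0"

```text
time: 10.95
eef_pos: [0.6267, -0.2553, 0.2451]
tcp_rot: [-0.705, 0.017, 0.709, 0.019]
contact_force: [0.3, 0.1, -0.5]
opening: 0.003
```

```bash
python3 go.py .626 -.256 .185 -3
python3 - <<'E'
from h import *
c=cam('top'); s=cam('scene')
def p(c,u,v,w,h,k): return cv2.resize(c['frame'][v:v+h,u:u+w,::-1],None,fx=k,fy=k,interpolation=cv2.INTER_CUBIC)
cv2.imwrite('pics/p6.png',np.hstack([p(c,340,180,80,100,5),p(s,310,140,80,100,5)]))
E
```

```text
t 10.95 pos [ 0.6267 -0.2553  0.2451] F [ 0.3  0.1 -0.5] open 0.003
shift cm [6.01 0.09 0.04] turn 0.03
[[-0.005, -0.052, -0.999], [0.003, -0.999, 0.052], [-1.0, -0.002, 0.005]]
```

View pics/p6.png

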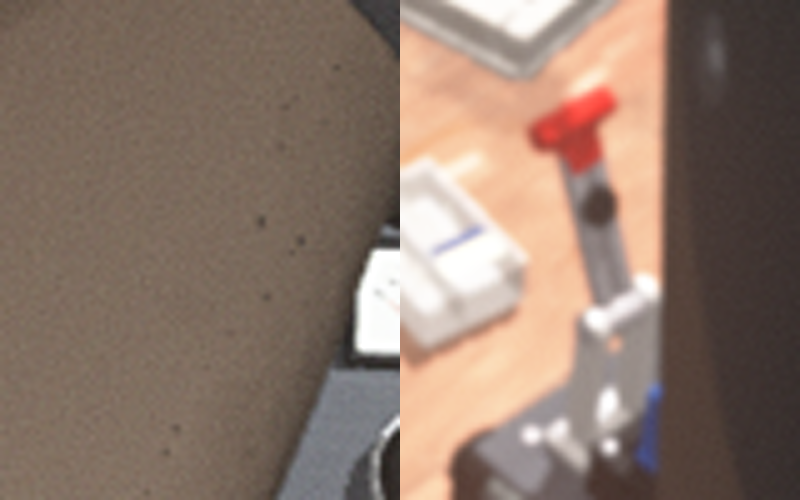

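drive_tool --pt "3 0 0 0 0" --pt "3 0 0 0 0" --pt "0 0 0 0 0" --pt "0 0 1 0 0" --pt "0 0 0.6 0 0" --pt "-0.2 0 0.7 0 0" --pt "-0.2 0 0.7 0 0" --pt "0 0 0 0 0"

```text
time: 11.85
eef_pos: [0.5973, -0.2548, 0.1944]
tcp_rot: [0.708, -0.019, -0.706, -0.018]
contact_force: [-0.6, 0.4, 0.0]
opening: -0.003
```

drive_tool --pt "-0.2 0 0.8 0 0" --pt "-0.2 0 0.8 0 0" --pt "-0.1 0 0.8 0 0" --pt "-0.2 0 0.8 0 0" --pt "-0.2 0 0.8 0 0" --pt "-0.2 0 0.8 0 0" --pt "0 0 0 0 0"

```text
time: 12.55
eef_pos: [0.5486, -0.2518, 0.2037]
tcp_rot: [-0.707, 0.019, 0.707, 0.019]
contact_force: [-0.9, -0.2, 0.6]
opening: -0.003
```

```bash
cat > bar.py <<'E'
from h import *
s=cam('scene'); f=s['frame'].astype(int)[120:300,280:440]
m=((f[...,0]>120)&(f[...,1]<70)&(f[...,2]<70)).astype(np.uint8)
n,l,st,ce=cv2.connectedComponentsWithStats(m)
for i in range(1,n):
    if st[i,4]>5: print('red',ce[i]+[280,120],st[i,4])
Rz=R.from_euler('z',-3,degrees=True).as_matrix()
for th in np.arange(0,2.1,.2):
    print(round(th,1),proj(s,np.array([.5097,-.2498,.1215])+Rz@np.array([.048-.083*np.cos(th),0,.083*np.sin(th)])).round(1))
st=readout.get_state(); print(st['eef_pos'].round(4),(Rz.T@(st['eef_pos']-[.5097,-.2498,0])*1000).round(1),st['contact_force'].round(1))
E
python3 bar.py
```

```text
red [315.         120.66666667] 12
red [365.61428571 180.08571429] 70
red [401.71428571 250.        ] 7
0.0 [383.3 227.1]
0.2 [383.8 220.6]
0.4 [383.  213.3]
0.6 [380.8 205.2]
0.8 [377.4 196.9]
1.0 [372.8 188.7]
1.2 [367.3 181.1]
1.4 [361.2 174.4]
1.6 [354.8 169. ]
1.8 [348.4 165.1]
2.0 [342.3 162.8]
[ 0.549  -0.2519  0.2036] [ 39.4  -0.  203.6] [ 0.6 -0.4  0.5]
```

drive_tool --pt "0.2 0 0.6 0 0" --pt "0.2 0 0.6 0 0" --pt "0.3 0 0.6 0 0" --pt "0.3 0 0.6 0 0" --pt "0.2 0 0.4 0 0" --pt "0 0 0 0 0" --pt "-1.8 0 0 0 0" --pt "0 0 1.6 0 0" --pt "0 0 0 0 0"

```text
time: 13.5
eef_pos: [0.505, -0.2494, 0.2096]
tcp_rot: [-0.707, 0.019, 0.707, 0.019]
contact_force: [1.4, 0.6, -1.3]
opening: 0.004
```

```bash
python3 bar.py|grep -v "^[01]"
```

```text
red [375.55555556 194.08333333] 72
red [402.11111111 249.66666667] 9
2.0 [342.3 162.8]
[ 0.5054 -0.2494  0.2092] [-4.300e+00  2.000e-01  2.092e+02] [ 0.7 -0.5  0.6]
```

drive_tool --pt "1.5 0 0.3 0 0" --pt "0.65 0 0.3 0 0" --pt "0.6 0 0.5 0 0" --pt "0.6 0 0.5 0 0" --pt "0.75 0 0.4 0 0" --pt "0.75 0 0.4 0 0" --pt "0.8 0 0.2 0 0" --pt "0.8 0 0.2 0 0" --pt "0 0 0 0 0"

```text
time: 14.45
eef_pos: [0.4768, -0.2473, 0.1428]
tcp_rot: [-0.706, 0.018, 0.708, 0.019]
contact_force: [0.3, 0.6, 0.1]
opening: -0.0
```

drive_tool --pt "0.6 0 0.1 0 0" --pt "0.6 0 0.1 0 0" --pt "0.4 0 0 0 0" --pt "0.1 0 0 0 0" --pt "0 0 0 0 0"

```text
time: 14.95
eef_pos: [0.4756, -0.248, 0.128]
tcp_rot: [-0.707, 0.019, 0.707, 0.019]
contact_force: [-0.6, -0.2, 1.6]
opening: -0.001
```

```bash
python3 bar.py|grep -v "^[01]"
```

```text
red [314.66666667 120.33333333] 9
red [379.74603175 229.26984127] 63
red [402.         249.88888889] 9
2.0 [342.3 162.8]
[ 0.4757 -0.248   0.128 ] [-34.1   0.  128. ] [-0.9  0.7  1.9]
```

drive_tool --pt "0.2 0 0 0 0" --pt "0.1 0 0 0 0" --pt "0 0 0 0 0"

```text
time: 15.3
eef_pos: [0.4758, -0.2481, 0.1275]
tcp_rot: [-0.707, 0.018, 0.707, 0.018]
contact_force: [-6.1, 3.0, 13.5]
opening: 0.006
```

drive_tool --pt "-1.5 0 0 0 0" --pt "-3.5 0 0 0 0" --pt "0 3.4 0 0 0" --pt "0 3.4 0 0 0" --pt "0 3.4 0 0 0" --pt "0 0 0 0 0" --pt "0 0 0 0 0"

```text
time: 16.0
eef_pos: [0.4702, -0.3502, 0.1747]
tcp_rot: [0.707, -0.019, -0.707, -0.019]
contact_force: [-0.1, 0.4, -0.8]
opening: 0.001
```

```bash
python3 go.py .482 -.350 .097 -3
python3 - <<'E'
from h import *
c=cam('top'); s=cam('scene')
for z in (.092,.0): print(at(c,205+682/3,190+250/3,.092), at(s,250+424/2.6,150+155/2.6,.092))
def p(c,u,v,w,h,k): return cv2.resize(c['frame'][v:v+h,u:u+w,::-1],None,fx=k,fy=k,interpolation=cv2.INTER_CUBIC)
cv2.imwrite('pics/p7.png',p(s,320,180,130,100,6))
E
python3 bar.py|grep red
```

```text
t 16.0 pos [ 0.4702 -0.3502  0.1747] F [-0.1  0.4 -0.8] open 0.001
shift cm [ 7.77 -0.07 -1.18] turn -0.09
[[0.0, -0.054, -0.999], [0.001, -0.999, 0.054], [-1.0, -0.001, -0.0]]
[ 0.48192818 -0.35007646  0.092     ] [ 0.47811277 -0.34732053  0.092     ]
[ 0.48192818 -0.35007646  0.092     ] [ 0.47811277 -0.34732053  0.092     ]
red [314.66666667 120.33333333] 9
red [385.14285714 131.        ] 7
red [384.02 229.08] 50
red [403.67647059 247.38235294] 34
```

View pics/p7.png

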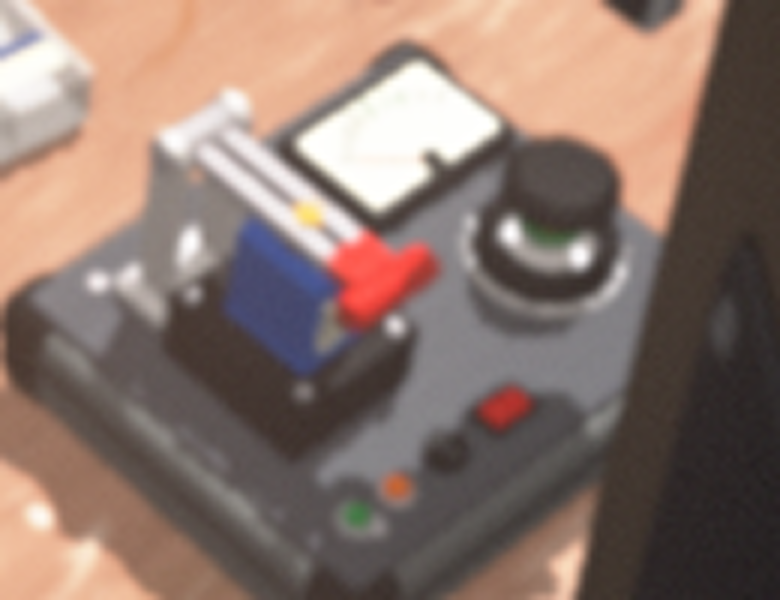

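drive_tool --pt "3 -0.1 -0.6 0 0" --pt "3 0 -0.5 0 0" --pt "1.7 0 0 0 0" --pt "0 0 0 0 0" --pt "0.2 0 0 0 0" --pt "0.2 0 0 0 0" --pt "0 0 0 0 0" --pt "0 0 0 0 0"

```text
time: 16.95
eef_pos: [0.4818, -0.3498, 0.0949]
tcp_rot: [0.707, -0.019, -0.706, -0.018]
contact_force: [0.1, 0.3, -0.2]
opening: -0.001
```

drive_tool --pt "0.2 0 0 0 0" --pt "0.2 0 0 0 0" --pt "0 0 0 0 0" --pt "0 0 0 0 0"

```text
time: 17.35
eef_pos: [0.4817, -0.3498, 0.0904]
tcp_rot: [0.707, -0.019, -0.707, -0.018]
contact_force: [-0.0, -0.4, 3.1]
opening: 0.001
```

drive_tool --pt "0.2 0 0 0 0" --pt "0.1 0 0 0 0" --pt "0 0 0 0 0" --pt "0 0 0 0 0" --pt "0 0 0 0 0"

```text
time: 17.85
eef_pos: [0.4817, -0.3498, 0.0873]
tcp_rot: [0.707, -0.019, -0.707, -0.018]
contact_force: [1.3, -0.6, 3.1]
opening: -0.001
```

Run:
```python
from h import *
c=cam('top'); s=cam('scene')
F=[];Z=[]
for i in range(8): cam('top'); st=readout.get_state(); F.append(st['contact_force']); Z.append(st['eef_pos'])
print(np.mean(F,0),np.std(F,0),np.mean(Z,0))
def p(c,u,v,w,h,k): return cv2.resize(c['frame'][v:v+h,u:u+w,::-1],None,fx=k,fy=k,interpolation=cv2.INTER_CUBIC)
cv2.imwrite('pics/p8.png',p(s,340,180,105,80,7))
```

```text
[ 1.85195096 -1.71389744  4.17205166] [0.44906328 0.45366304 0.52378322] [ 0.48164249 -0.34975343  0.08710796]
```

View pics/p8.png

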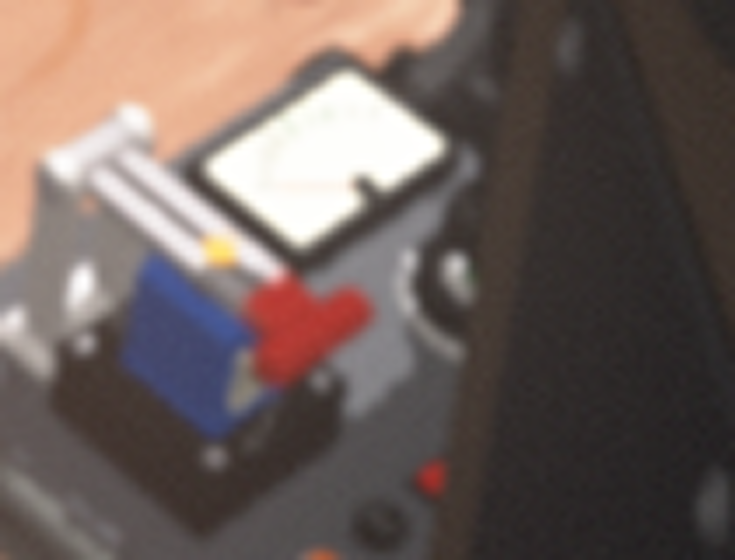

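drive_tool --pt "0.2 0 0 0 0" --pt "0.1 0 0 0 0" --pt "0 0 0 0 0" --pt "0 0 0 0 0" --pt "0 0 0 0 0"

```text
time: 18.85
eef_pos: [0.4816, -0.3498, 0.0842]
tcp_rot: [0.707, -0.019, -0.707, -0.018]
contact_force: [1.4, -2.3, 6.2]
opening: 0.002
```

Run:
```python
from h import *
F=[];Z=[]
for i in range(16): cam('top'); st=readout.get_state(); F.append(st['contact_force']); Z.append(st['eef_pos'])
print(np.mean(F,0),np.mean(Z,0),st['time'])
```

```text
[ 1.6833259  -1.84521013  5.57124075] [ 0.48164921 -0.34975532  0.0842181 ] 19.65
```

```bash
python3 -c "
from plant import sign_off; print(sign_off())"
```

```text
the job is handed in; nothing more can be done
None
```

The job is handed in: the blue relay is home in the socket, the lever is shut over it, and the fingers are holding the plunger at its middle position.

- **Relay:** it stopped at the height worked out for fully home (tool at 0.0849 m). It stayed there under about 22 N of push.
- **Lever:** I swung it shut in stages. It ended on its stop, with 13.5 N on the fingers and the bar at the expected height. The picture afterwards shows the lever closed over the relay.
- **Plunger:** it is held about 7.2 to 7.8 mm down. Height gives 7.8 mm; the mean force of 5.6 N gives about 7.2 mm. Both are inside the 5–11 mm green range and well short of the 13 mm trip. I could not see the green band in the last picture because the arm hid it, so this rests on height and force.
- **Other things:** I kept clear of the white and yellow relays, the case, the bolt and the marker. I took no final picture to confirm they are where they were.
- **Disagreement:** my corner readings of the held relay differed from the expected outline by a pixel or two, up to nearly 4 at one corner. I put that down to image blur. It still went in, with about 5 N of side force and a 1 mm correction.
- **Time:** about 20 s of the 64 s allowed.

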